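# Refit the control knob on the bench transformer

## Robot

A 6-joint arm with a two-finger parallel gripper is mounted at the origin on the work surface. World frame = base frame: x ahead of the robot, y to its left, z up, the work surface at z = 0. Lengths are in m, angles in degrees, forces in N, time in s.
With the tool pointing down it reaches from about 0.325 to 0.85 m from the base axis. Payload 15.5 kg.
Tool frame: the origin (TCP) lies at the very end of the fingers, on their centre line; the grasp point (between the pads) lies arm.grip_depth behind it (arm.grip_depth is the distance from the TCP to the grasp point, in m); z points along the fingers, y is the line along which they close (so a half turn about z gives the same grasp; the last joint's range is limited). The gripper opens to 91 mm and grips with 3 to 60 N. Pads are 32 mm wide; open, the fingers measure 118 mm over their backs; the gripper's body (76 mm by 178 mm) begins 60 mm behind the grasp point.
Start: joints at [-69.299, 28.281, 77.091, -0, 74.628, -5.472], TCP at [0.276, -0.561, 0.214] pointing down, gripper open.
Joint ranges: [-166.48, 166.48], [-47.26, 123.95], [12.59, 153.08], [-70.14, 250.14], [6.76, 159.57], [-176.63, 176.63]. Speed limits (degrees/s): [108.29, 108.29, 147.25, 172.46, 172.46, 172.46].

## Interface

Orientations are given as a 3x3 rotation matrix whose columns are the frame's x, y, z axes.
In Python, from rig import arm gives the robot as it stands. Calls block until the motion is done:
- arm.move_to(position, orientation): joint-space move of the TCP to a pose.
- arm.move_l(position, orientation=None, feed=0.15): straight line of the TCP; orientation=None keeps the orientation; feed is the mean speed in m/s.
- arm.move_joints(angles): joint-space move.
- arm.grip(opening): finger opening in m; the grip force is fixed at half the most; returns when the fingers have stopped.
- arm.sleep(seconds).
- arm.solve_ik(position, orientation): joint angles nearest the present ones, or None.
- arm.snapshot(name): name is "side" or "top" or "wrist"; returns the picture (400x640x3 uint8, red, green, blue); there is no depth.
- arm.get_calibration(name): a dict with "intrinsics" (3x3 intrinsics, pixels), "cam_to_world" (4x4, takes a point from camera to world coordinates). Camera axes: x right, y down, z forward; pixel columns grow to the right and rows downward; lengths in m; the calibration is good to about 2 mm. The wrist camera is an equidistant fisheye: a pixel r from the principal point sees the ray r / f radians off the axis. A picture is of the moment at which its call begins: read the wrist's pose just before it. get_calibration takes no time and is no camera call; for the wrist camera it gives the pose at the moment of the call.
A pose or a line that the arm cannot do raises arm.Unreachable and nothing moves.
- arm.sign_off(): hands the job in; it is judged then, once.
Readings, each from a call of its own:
- arm.current_t(): time.
- arm.current_joint_positions(): joint angles.
- arm.current_dq(): joint speeds.
- arm.current_tau(): joint torques, N m.
- arm.current_ee_pos(): TCP position.
- arm.current_tool_rot(): TCP orientation.
- arm.current_force(): force on the tool from outside, world axes, zero at the start.
- arm.current_torque(): the same for the moment, N m.
- arm.current_width(): finger opening in m.
- arm.current_grasp_force(): force on a finger pad.
Only numpy, scipy, OpenCV 4.12 (cv2) and the standard library are available. Lean on these libraries where they do the work, as an engineer would, in place of code of your own. Each camera call takes 0.05 s, during which the arm holds its last target. There are 200 camera calls.

## Task

Pull the parts drawer open by its bar handle, take out the black control knob and, with its white pointer turned to the flat of the brass D-shaped spindle on the round transformer, push the knob fully home onto the spindle. Keep pressing so that the sprung spindle is held down past two thirds of its travel, and finish like that, with the hand still on the knob and the push kept up but not forced. Leave the loose tools and parts on the bench where they lie.

Things in the scene. Friction and masses are not known exactly. Their poses are not given: they have to be found in the camera images.
- drawer (a joint): How far the drawer of the blue parts cabinet is open, in m: 0 shut, 0.18 fully out. It slides level along the cabinet's -x (roughly towards the robot) with about 1.5 N of friction and stays where left. Tray inside: 172 mm wide (y), 206 mm long (x), pale wood floor 14 mm above the bench, side walls to 45 mm, grey front panel (10 mm thick) to 79 mm.
- cab: Blue parts cabinet with one drawer, fixed to the bench: 200 mm wide, 235 mm deep, 87 mm tall. Origin: front centre of its foot; x points into the cabinet, z up. The knob and, farther back, a small steel bearing ring (does not matter) lie in the drawer.
- drawer_handle (a point): Middle of the drawer's steel bar handle, on the bar's axis: bar 10 mm thick, 100 mm long, level, along the drawer's y, 60 mm above the bench; axis 40 mm in front of the grey front panel (35 mm free gap behind the bar), a post 45 mm either side of the middle. x points into the cabinet (the drawer opens along -x), z up. The tray's inside begins 50 mm behind this point.
- knob: Black knob, lying bore down in the drawer, unseen until it is pulled. Origin: centre of the underside; z up; +x where its white pointer line points. Skirt 60 mm across, 16 mm tall; on it a bar to grip, 52 mm long (x), 16 mm wide (y), 16 to 40 mm above the underside. 55 to 115 g. In the drawer: pointer within 50 degrees of the cabinet's x, middle 65 to 100 mm behind the front panel.
- knob_bore (a point): Mouth of the knob's bore (same point and axes as the knob's origin): blind D-shaped hole on the axis from below, 14 mm deep, 16 mm across the round, its flat on the +x side (pointer side), 4.2 mm from the axis: 1 mm clearance all round on the spindle.
- knob_pointer (a point): White spot at the edge of the knob's skirt, at the end of the pointer: 27.5 mm along the knob's +x from its axis, 16 mm above its underside; axes as the knob's.
- spindle_tip (a point): Centre of the top of the brass spindle of the transformer. z up; +x is where the flat of the D faces; a red tab at its foot points the same way. 14 mm across, flat 3.2 mm from the axis, top 3 mm chamfered (2 mm inwards); tip 24 mm above the dial plate, 134 mm above the bench when free. It does not turn. Knob seated: underside 14 mm below this point, its +x along this +x.
- spindle (a joint): How far the spindle is pushed down against its spring, in m: 0 free, 0.006 fully in (hard stop). The spring pushes back with 4 N at first, 1 N more per mm, 10 N at the end. Pressing moves the tip and the seated knob down with it.
- variac: The bench transformer: round case with green sides and black foot and rim, 156 mm in diameter, 110 mm tall with an aluminium dial plate on top, fixed to the bench; origin: centre of its foot. The spindle stands at its centre.
- spanner_a: Bystander: loose steel spanner, 210 mm long, lying flat on the bench.
- spanner_b: Bystander: loose steel spanner, 170 mm long, lying flat on the bench.
- screwdriver: Bystander: loose screwdriver, 180 mm long, lying on the bench between cabinet and transformer.
- wood_block: Bystander: loose wooden block, 60 x 40 x 40 mm, on the bench.
- armature: Bystander: motor armature of steel and copper, 57 mm in diameter, 105 mm tall, standing loose on the bench.
- oil_bottle: Bystander: blue oil bottle with a white cap, 48 mm in diameter, 130 mm tall, standing loose on the bench.
- red_jaw: Bystander: small red and black plastic jaw, about 60 x 30 x 16 mm, lying loose on the bench in front of the robot.

How it is judged:
By the outcome, as a careful person would: the job done as asked, in the order asked, and still so for the second after the job is handed in, while the arm keeps its last pose, push and grip.
It also fails if it takes over 61 s, if anything falls off the work surface, if the arm or the gripper's body presses on something with over 40 N, if the wrist force passes 120 N, or if a joint passes its speed limit or range.

## Working session

There is one attempt and no reset: what is moved stays moved. The work goes in short steps, each a Python script; the robot and the scene stay as the last script left them, time stands still between calls to the robot, and variables do not carry over. Pictures are saved under pics/ and viewed, at most 10 in all, crops included, and the job is handed in when it is done.

```bash
mkdir -p pics; ls
cat > h.py <<'E'
import numpy as np, cv2
from rig import arm
def ray(name,px,cal=None):
    c=cal or arm.get_calibration(name); K=np.array(c["intrinsics"]); T=np.array(c["cam_to_world"])
    x=(px[0]-K[0,2])/K[0,0]; y=(px[1]-K[1,2])/K[1,1]
    if name=="wrist":
        r=np.hypot(x,y); s=np.sin(r)/r if r>1e-9 else 1; d=np.array([x*s,y*s,np.cos(r)])
    else: d=np.array([x,y,1.])
    d=T[:3,:3]@d; return T[:3,3],d/np.linalg.norm(d)
def onz(name,px,z,cal=None):
    o,d=ray(name,px,cal); return o+d*(z-o[2])/d[2]
def save(n,im): cv2.imwrite(f"pics/{n}.png",im[:,:,::-1])
def down(yaw):  # tool x axis at yaw, z down
    a=np.radians(yaw); c,s=np.cos(a),np.sin(a)
    return np.array([[c,s,0],[s,-c,0],[0,0,-1.]])
E
python3 - <<'E'
from h import *
print(arm.grip_depth, arm.current_tool_rot(), arm.current_width())
t=arm.snapshot("top"); s=arm.snapshot("side")
np.save("top0.npy",t);np.save("side0.npy",s)
save("top0",t); save("side0",s)
for n in("top","side","wrist"): print(n,arm.get_calibration(n))
E
```

```text
pics
0.0188 [[ 8.97486562e-01  4.41041597e-01 -4.24162818e-04]
 [ 4.41041787e-01 -8.97485872e-01  1.11926709e-03]
 [ 1.12963210e-04 -1.19160070e-03 -9.99999284e-01]] 0.09097229485442783
top {'intrinsics': array([[385.21915856,   0.        , 314.84246172],
       [  0.        , 385.21915856, 200.94602878],
       [  0.        ,   0.        ,   1.        ]]), 'cam_to_world': array([[ 0.02385103, -0.99712614,  0.07190686,  0.49511258],
       [-0.99962047, -0.02279513,  0.01546946, -0.05602635],
       [-0.01378588, -0.07224853, -0.99729138,  1.3319581 ],
       [ 0.        ,  0.        ,  0.        ,  1.        ]])}
side {'intrinsics': array([[502.12073069,   0.        , 314.51941974],
       [  0.        , 502.12073069, 196.62448448],
       [  0.        ,   0.        ,   1.        ]]), 'cam_to_world': array([[ 0.85768353, -0.26572677,  0.44019115, -0.08443668],
       [-0.51415482, -0.43510943,  0.73913775, -1.18895167],
       [-0.00487737, -0.86027267, -0.50981089,  0.89052034],
       [ 0.        ,  0.        ,  0.        ,  1.        ]])}
wrist {'intrinsics': array([[309.70691629,   0.        , 320.46358111],
       [  0.        , 309.70691629, 205.11126557],
       [  0.        ,   0.        ,   1.        ]]), 'cam_to_world': array([[ 0.44201593, -0.86973354, -0.21951192,  0.33731485],
       [-0.89700617, -0.42894721, -0.10669689, -0.53044678],
       [-0.00136116,  0.24406527, -0.96975785,  0.38378354],
       [ 0.        ,  0.        ,  0.        ,  1.        ]])}
```

View pics/top0.png

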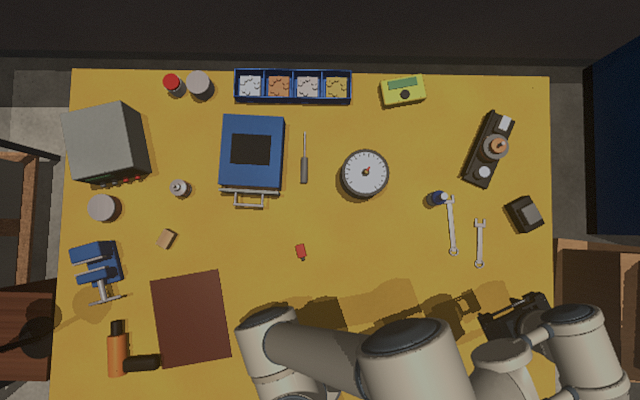

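View pics/side0.png

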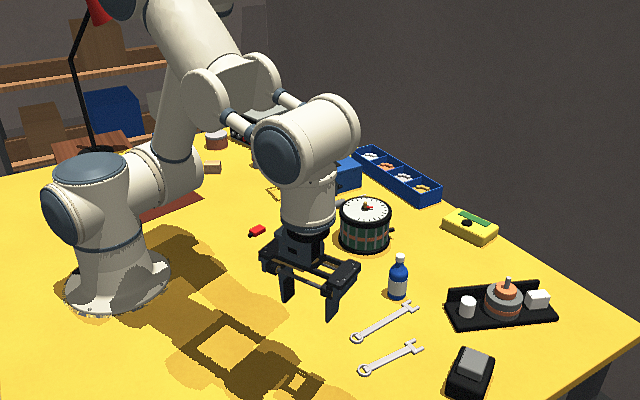

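The top view shows the cabinet around (252,150), its handle around (249,205), and the dial and spindle around (365,173). The side view confirms the heights and that the bystanders are clear. I'll measure coarsely and then take wrist looks.

Run:
```python
from h import *
t=np.load("top0.npy"); hsv=cv2.cvtColor(t,cv2.COLOR_RGB2HSV)
m=cv2.inRange(hsv,(100,100,40),(125,255,255)); k=np.zeros_like(m); k[108:200,210:292]=m[108:200,210:292]
cs=cv2.findContours(k,0,2)[0]; c=max(cs,key=cv2.contourArea)
b=cv2.boxPoints(cv2.minAreaRect(c)); P=np.array([onz("top",p,.087) for p in b]); print(b,P.round(4))
print([np.linalg.norm(P[i]-P[i-1]).round(3) for i in range(4)])
print("handle~",onz("top",(249,205),.06))
d=cv2.inRange(hsv,(0,0,150),(180,60,255)); k=np.zeros_like(d);k[140:205,335:395]=d[140:205,335:395]
c=max(cv2.findContours(k,0,2)[0],key=cv2.contourArea); (x,y),r=cv2.minEnclosingCircle(c)
print("dial",x,y,r,onz("top",(x,y),.11))
# look pose
h=onz("top",(249,205),.06); v=onz("top",(x,y),.11)
for p in (v+[-.07,0,.22],h+[-.05,0,.2]):
    print(arm.solve_ik(list(p),down(0)),arm.solve_ik(list(p),down(90)))
```

```text
[[218.11299 183.74922]
 [222.67256 113.07566]
 [283.45184 116.9969 ]
 [278.89227 187.67047]] [[0.6339 0.2802 0.087 ]
 [0.8691 0.2749 0.087 ]
 [0.8599 0.0734 0.087 ]
 [0.6255 0.0812 0.087 ]]
[np.float64(0.199), np.float64(0.235), np.float64(0.202), np.float64(0.235)]
handle~ [0.56835767 0.18169152 0.06      ]
dial 365.0362243652344 172.2572479248047 20.48362922668457 [ 0.67867495 -0.19508373  0.11      ]
[-2.31212868e+01  2.48921338e+01  6.47201866e+01 -2.54444375e-14
  9.03876797e+01  6.68787132e+01] [-2.31212868e+01  2.48921338e+01  6.47201866e+01 -2.54444375e-14
  9.03876797e+01 -2.31212868e+01]
[ 1.30870655e+01  1.96536250e+01  8.41100767e+01 -2.54444375e-14
  7.62362983e+01  1.03087066e+02] [ 1.30870655e+01  1.96536250e+01  8.41100767e+01 -2.54444375e-14
  7.62362983e+01  1.30870655e+01]
```

Run:
```python
from h import *
import pickle
def look(n):
    c=arm.get_calibration("wrist"); im=arm.snapshot("wrist"); save(n,im); pickle.dump((c,im),open(n+".pkl","wb")); return im
arm.move_to([.679,-.195-.07,.24],down(90)); a=look("var")
arm.move_to([.575,.181-.03,.2],down(88)); arm.grip(.03); b=look("han")
cv2.imwrite("pics/two.png",cv2.resize(np.vstack([a[:300,100:540],b[:300,100:540]])[:,:,::-1],None,fx=1,fy=1))
print(arm.current_t(),arm.current_ee_pos())
```

```text
4.625 [0.57499955 0.15101564 0.20001302]
```

View pics/two.png

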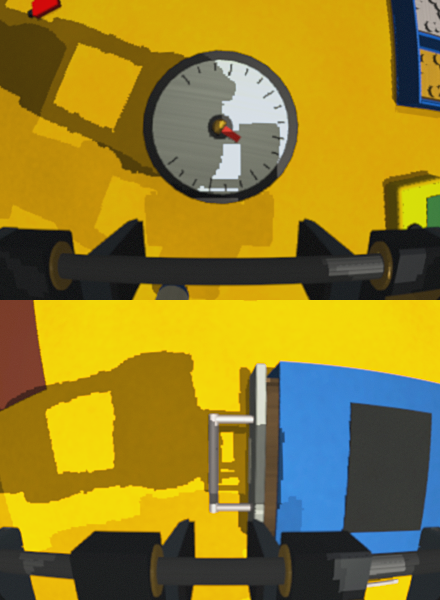

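Top half: the dial is centred near (320,127), the spindle tip at about (319,126), and the red tab points to about (340,138). Bottom half: the handle bar lies at column 313, rows 115–210, and the grey panel is at column 360.

Run:
```python
from h import *
import pickle
c,im=pickle.load(open("var.pkl","rb")); hsv=cv2.cvtColor(im,cv2.COLOR_RGB2HSV)
def pts(m,x0,y0,x1,y1):
    k=np.zeros_like(m);k[y0:y1,x0:x1]=m[y0:y1,x0:x1]; return np.argwhere(k)[:,::-1].astype(float)
red=cv2.inRange(hsv,(0,150,90),(7,255,255))|cv2.inRange(hsv,(173,150,90),(180,255,255))
br=cv2.inRange(hsv,(10,70,60),(32,255,255))
R=pts(red,300,105,350,155);B=pts(br,295,100,345,150)
print(len(R),R.mean(0),R.min(0),R.max(0)); print(len(B),B.mean(0),B.min(0),B.max(0))
RW=np.array([onz("wrist",p,.112,c) for p in R]); bt=onz("wrist",B.mean(0),.134,c)
far=RW[np.argsort(np.linalg.norm(RW-bt,axis=1))[-12:]].mean(0)
# dial outline: dark rim vs yellow -> circle at z .11
yel=cv2.inRange(hsv,(20,150,20),(32,255,255)); k=255-yel; k[:48]=0;k[208:]=0;k[:,:243]=0;k[:,400:]=0
d=cv2.inRange(hsv,(0,0,70),(180,60,255)); k=np.zeros_like(d);k[50:205,245:398]=d[50:205,245:398]
cc=np.vstack(cv2.findContours(k,0,2)[0]); h=cv2.convexHull(cc)[:,0]
H=np.array([onz("wrist",p,.11,c)[:2] for p in h]).astype(np.float32); (cx,cy),r=cv2.minEnclosingCircle(H)
print("dial",cx,cy,r,"tip",bt,"tab",RW.mean(0),far)
for o in ((cx,cy),bt[:2]):
  for q in (RW.mean(0),far): print(np.degrees(np.arctan2(*(q[:2]-o)[::-1])))
v,D=np.linalg.eigh(np.cov(RW[:,:2].T)); print("axis",np.degrees(np.arctan2(D[1,1],D[0,1])),np.sqrt(v))
print("ray handle")
c,im=pickle.load(open("han.pkl","rb")); 
A=[onz("wrist",p,.06,c) for p in ((313,118),(313,208))]; print(A, np.linalg.norm(A[0]-A[1]))
print("panel top",onz("wrist",(355,120),.079,c),onz("wrist",(355,160),.079,c))
g=im[150:170,290:400].mean(0); print(g.astype(int)[:,:].tolist())
x=cv2.resize(pickle.load(open("var.pkl","rb"))[1][90:160,285:355],None,fx=8,fy=8,interpolation=cv2.INTER_NEAREST); save("tipcrop",x)
```

```text
129 [330.06976744 133.41085271] [321. 126.] [339. 141.]
140 [319.05714286 125.28571429] [313. 119.] [337. 142.]
dial 0.6785281300544739 -0.1953985095024109 0.07517886906862259 tip [ 0.67743984 -0.19445713  0.134     ] tab [ 0.68783575 -0.20201503  0.112     ] [ 0.69495926 -0.20688688  0.112     ]
-35.40790653764575
-34.960606066319656
-36.017409563870956
-35.35510917408577
axis 145.16377783901183 [0.00194981 0.00523873]
ray handle
[array([0.57055412, 0.23066718, 0.06      ]), array([0.56709853, 0.13874252, 0.06      ])] 0.0919895899438633
panel top [0.61008147 0.22708727 0.079     ] [0.60924591 0.18921165 0.079     ]
[[156, 117, 10], [156, 117, 10], [156, 117, 10], [156, 117, 10], [156, 117, 10], [156, 117, 10], [156, 117, 10], [155, 117, 10], [155, 117, 10], [155, 117, 10], [155, 116, 10], [155, 116, 10], [155, 116, 10], [155, 117, 10], [155, 117, 10], [156, 117, 10], [156, 117, 9], [150, 113, 1], [132, 104, 54], [106, 97, 92], [110, 105, 105], [124, 118, 115], [134, 128, 124], [136, 130, 125], [129, 124, 119], [119, 114, 110], [108, 105, 103], [105, 98, 94], [130, 105, 69], [153, 1
[... 539 characters left out ...]
, 62, 58], [74, 76, 71], [97, 99, 92], [112, 114, 106], [114, 117, 109], [113, 116, 108], [113, 115, 107], [112, 115, 107], [113, 115, 107], [112, 114, 107], [103, 104, 97], [93, 86, 74], [90, 73, 52], [92, 72, 46], [93, 72, 47], [92, 72, 48], [92, 72, 48], [93, 73, 48], [92, 72, 47], [92, 72, 47], [92, 72, 48], [93, 73, 47], [91, 71, 47], [73, 61, 53], [46, 53, 68], [31, 59, 92], [33, 68, 106], [34, 68, 107], [42, 90, 143], [59, 132, 213], [63, 143, 225], [63, 143, 223], [62, 142, 222], [62, 142, 222], [62, 141, 222], [62, 141, 221], [62, 141, 221], [62, 140, 221], [62, 140, 221], [62, 140, 221], [62, 140, 221], [62, 140, 220], [62, 140, 221], [62, 140, 221], [63, 140, 221], [63, 141, 221]]
```

View pics/tipcrop.png

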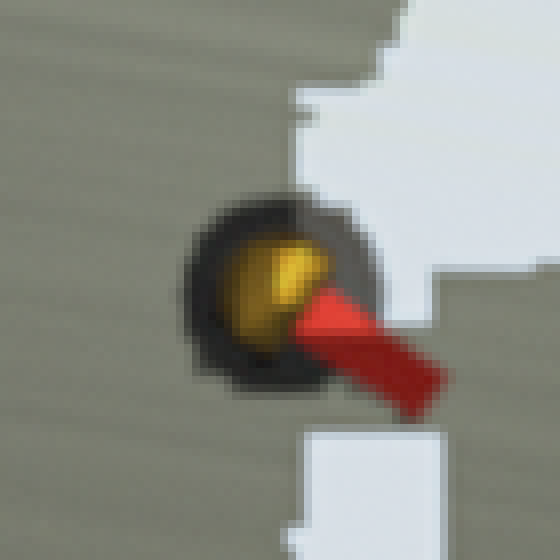

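Run:
```python
from h import *
import pickle
h=np.array([.5688,.1838,.041]); R=down(88)
arm.move_to([*h[:2],.11],R); arm.move_l(list(h),feed=.1); print(arm.current_force(),arm.current_ee_pos())
arm.grip(0.0); print(arm.current_width(),arm.current_grasp_force(),arm.current_force())
u=np.array([-np.cos(np.radians(2.1)),np.sin(np.radians(2.1)),0])
for s in (.055,.11,.163):
    arm.move_l(list(h+u*s),feed=.12); f=arm.current_force(); print(s,f.round(1) if hasattr(f,'round') else f,arm.current_ee_pos())
    if np.linalg.norm(f[:2])>20: break
arm.grip(.03); e=np.array(arm.current_ee_pos()); arm.move_l([e[0],e[1],.13])
arm.move_to([.534,.186-.06,.22],down(88))
c=arm.get_calibration("wrist"); im=arm.snapshot("wrist"); save("dr",im); pickle.dump((c,im),open("dr.pkl","wb")); print(arm.current_t())
```

```text
[ 0.51597259 -0.44159363  0.76933898] [0.56931584 0.18382732 0.04167381]
0.009410455287299833 30.00101923942566 [-1.17421502  0.0099509   5.46431963]
0.055 [-1.1 -0.7  7.3] [0.51313739 0.18581621 0.04134458]
0.11 [-1.  -2.2  9.6] [0.45799259 0.18775139 0.04134509]
0.163 [-2.2 -3.  10.3] [0.40490915 0.1895755  0.04133026]
10.2167
```

View pics/dr.png

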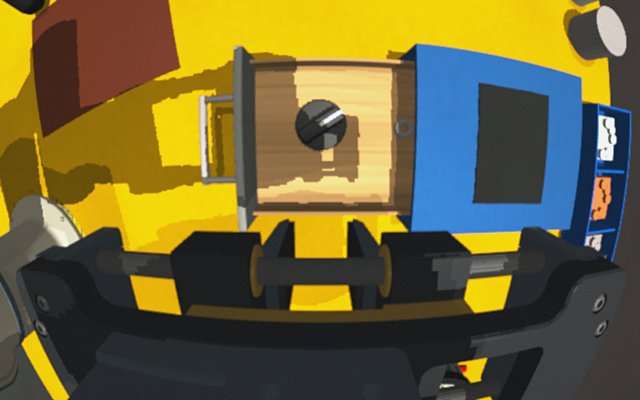

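The drawer is open. The knob is at (321,124), and its white pointer runs up and to the right to about (341,113).

Run:
```python
from h import *
import pickle
c,im=pickle.load(open("dr.pkl","rb")); hsv=cv2.cvtColor(im,cv2.COLOR_RGB2HSV)
x0,y0,x1,y1=285,90,357,158
sub=hsv[y0:y1,x0:x1]
dk=cv2.inRange(sub,(0,0,0),(180,110,75)); wh=cv2.inRange(sub,(0,0,120),(180,50,255))
k=cv2.morphologyEx(dk,cv2.MORPH_OPEN,np.ones((3,3)))
C=max(cv2.findContours(k,0,2)[0],key=cv2.contourArea); h=cv2.convexHull(C)[:,0]+[x0,y0]
H=np.array([onz("wrist",p,.026,c)[:2] for p in h]).astype(np.float32); print(cv2.minEnclosingCircle(H))
n,l,st,ce=cv2.connectedComponentsWithStats(wh); 
for i in range(1,n):
    if st[i,4]>5:
        p=np.argwhere(l==i)[:,::-1]+[x0,y0]; W=np.array([onz("wrist",q,.054,c)[:2] for q in p])
        v,D=np.linalg.eigh(np.cov(W.T)); print(st[i],ce[i]+[x0,y0],W.mean(0),np.degrees(np.arctan2(D[1,1],D[0,1])),np.sqrt(v), "tip", onz("wrist",p[np.argmax(p[:,0]-p[:,1])],.030,c))
save("kn",cv2.resize(im[y0:y1,x0:x1],None,fx=8,fy=8,interpolation=cv2.INTER_NEAREST))
```

```text
((0.5350241661071777, 0.19930365681648254), 0.029485873878002167)
[ 35  19  24  17 148] [331.58108108 116.82432432] [0.54736055 0.20719183] -148.90271484277315 [0.00179703 0.00781067] tip [0.55924584 0.21691408 0.03      ]
```

View pics/kn.png

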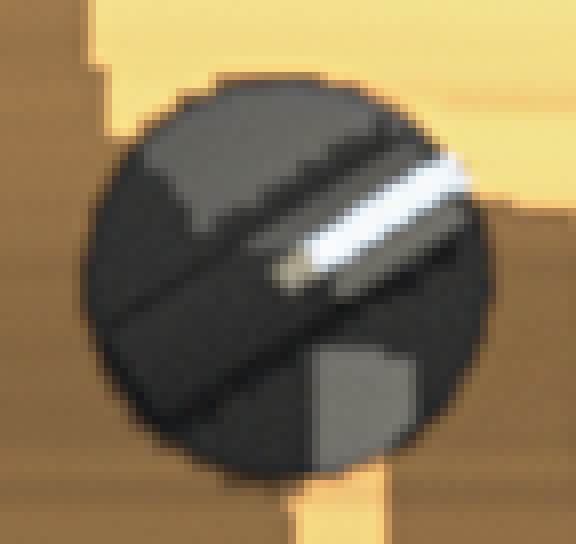

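Run:
```python
from h import *
import pickle
R=down(31.5); g=[.535,.1993]
arm.grip(.05); arm.move_to([*g,.12],R); arm.move_l([*g,.0325],feed=.08); print(arm.current_ee_pos(),arm.current_force())
arm.grip(0.0); print(arm.current_width(),arm.current_grasp_force(),arm.current_force(),arm.current_torque())
arm.move_l([*g,.2],feed=.15); arm.sleep(.2); print(arm.current_width(),arm.current_force())
arm.move_to([.6785,-.1954,.20],down(-35)); arm.sleep(.2)
print(arm.current_ee_pos(),arm.current_force(),arm.current_torque(),arm.current_t())
c=arm.get_calibration("wrist"); im=arm.snapshot("wrist"); pickle.dump((c,im),open("held.pkl","wb"))
s=arm.snapshot("side"); np.save("s2.npy",s)
save("held",np.hstack([im[150:350,120:520],cv2.resize(s[150:270,310:430],(200,200))]))
```

```text
[0.53531116 0.19940634 0.03296138] [-0.34110061 -0.31884574  1.17861158]
0.015721625488673625 30.000299513339996 [-0.30197082 -0.30980521  2.17589653] [-0.0259982   0.03346599  0.01467956]
0.015833669074259184 [-0.10807131  0.25411939 -1.67952529]
[ 0.67862129 -0.19430474  0.20014772] [ 0.60081076 -0.50854332 -0.15986394] [ 0.11801269  0.09646669 -0.01743723] 16.875
```

View pics/held.png

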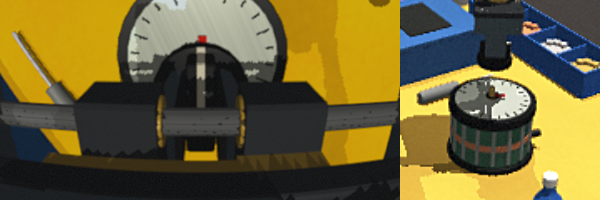

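The pointer (201,45 in the crop) lines up with the red tab (202,40). Next I'll check where the knob sits in the hand from its skirt arc.

Run:
```python
from h import *
import pickle
from scipy.optimize import least_squares
c,im=pickle.load(open("held.pkl","rb")); e=np.array(arm.current_ee_pos()); R=np.array(arm.current_tool_rot())
print(e,R[:,0],np.degrees(np.arctan2(R[1,0],R[0,0])), arm.current_joint_positions())
g=im.max(2).astype(int)
P=[]
for col in list(range(292,314))+list(range(331,352)):
    colv=g[170:235,col]; b=np.where(colv<60)[0]
    b=[i for i in b if i>10 and (colv[i:i+4]<70).all()]
    if b: P.append((col,170+b[0]-.5))
print(P)
u=lambda p,z:onz("wrist",p,z,c)[:2]
for z in (e[2]-.0185,e[2]-.0025):
    W=np.array([u(p,z) for p in P])
    f=lambda q:np.hypot(*(W-q).T)-.03
    r=least_squares(f,e[:2],loss="soft_l1",f_scale=.001); d=r.x-e[:2]
    print(z,r.x,"tool-frame offset",d@R[:2,0],d@R[:2,1],"res",np.abs(f(r.x)).max())
# pointer & tab columns
hsv=cv2.cvtColor(im,cv2.COLOR_RGB2HSV)
red=(cv2.inRange(hsv,(0,150,90),(7,255,255))|cv2.inRange(hsv,(173,150,90),(180,255,255)))[175:200,300:345]
q=np.argwhere(red)[:,::-1].mean(0)+[300,175]; t=onz("wrist",q,.112,c)[:2]; print("tab",q,t,np.degrees(np.arctan2(*(t-[.6785,-.1954])[::-1])))
```

```text
[ 0.67858244 -0.19470156  0.20011455] [ 8.19758509e-01 -5.72709339e-01  1.39344114e-05] -34.93937309990959 [-2.08530206e+01  3.57011508e+01  6.51999277e+01  1.37403466e-03
  7.90977598e+01  1.04086093e+02]
[(292, np.float64(201.5)), (293, np.float64(200.5)), (294, np.float64(200.5)), (295, np.float64(199.5)), (296, np.float64(199.5)), (297, np.float64(198.5)), (298, np.float64(198.5)), (299, np.float64(197.5)), (300, np.float64(197.5)), (301, np.float64(196.5)), (302, np.float64(195.5)), (303, np.float64(195.5)), (304, np.float64(194.5)), (305, np.float64(193.5)), (306, np.float64(193.5)), (307, np.float64(193.5)), (308, np.float64(193.5)), (309, np.float64(193.5)), (310, np.float64(193.5)), (311, np.float64(192.5)), (312, np.float64(193.5)), (313, np.float64(193.5)), (331, np.float64(193.5)), (332, np.float64(194.5)), (333, np.float64(194.5)), (334, np.float64(194.5)), (335, np.float64(194.5)), (336, np.float64(195.5)), (337, np.float64(195.5)), (338, np.float64(195.5)), (339, np.float64(196.5)), (340, np.float64(196.5)), (341, np.float64(197.5)), (342, np.float64(197.5)), (343, np.float64(198.5)), (344, np.float64(198.5)), (345, np.float64(199.5)), (346, np.float64(199.5)), (347, np.float64(200.5)), (348, np.float64(200.5)), (349, np.float64(201.5)), (350, np.float64(202.5)), (351, np.float64(203.5))]
0.1816145476955578 [ 0.6781609  -0.19347348] tool-frame offset -0.0010488940927613683 -0.0007653153882275465 res 0.0007885360301162839
0.19761454769555778 [ 0.68075026 -0.19517602] tool-frame offset 0.0020488122081738277 -0.0008525906419024993 res 0.0008090332445076301
tab [321.95833333 188.875     ] [ 0.69254024 -0.20527216] -35.11231378312769
```

Run:
```python
from h import *
R=down(-35); x=R[:,0]; p=np.array([.6788,-.1954,0])+.001*x
arm.move_l([p[0],p[1],.165],R,feed=.1); arm.sleep(.8); f0=np.array(arm.current_force()); print(arm.current_ee_pos(),f0)
for z in np.arange(.157,.1395,-.002):
    arm.move_l([p[0],p[1],z],R,feed=.03); f=np.array(arm.current_force())-f0
    print(round(z,4),np.array(arm.current_ee_pos()).round(4),f.round(1))
    if f[2]>3.5 or np.hypot(*f[:2])>15: break
print(arm.current_t(),arm.current_torque(),arm.current_width())
```

```text
[ 0.6795869  -0.19596884  0.16496001] [-0.153372    0.05665632 -0.69996645]
0.157 [ 0.6795 -0.1959  0.1567] [-0.5  0.3 -0.4]
0.155 [ 0.6796 -0.196   0.1549] [-0.1 -0.7 -0.7]
0.153 [ 0.6796 -0.1959  0.1529] [ 0.2 -0.3  0.2]
0.151 [ 0.6795 -0.196   0.1509] [-0.  -0.2  0.3]
0.149 [ 0.6792 -0.1958  0.1488] [-2.5  1.3  0.4]
0.147 [ 0.6791 -0.1958  0.1465] [-3.5  2.1 -1.8]
0.145 [ 0.6791 -0.1958  0.1445] [-5.5  2.1 -3.1]
0.143 [ 0.6791 -0.1957  0.1426] [-5.2  1.2 -3.3]
0.141 [ 0.6791 -0.1958  0.1406] [-5.5  2.5 -2.8]
20.6917 [ 0.47116376  1.12364226 -0.03077384] 0.01565885394515259
```

It's going on. I'll relieve the side force and press.

Run:
```python
from h import *
R=down(-35); x=R[:,0]; p=np.array([.6788,-.1954,0])+.0003*x
f0=np.array([-.15,.06,-.7])
for z in (.141,.1395,.1385,.1375,.1365,.1355,.1345,.134,.1335,.133):
    arm.move_l([p[0],p[1],z],R,feed=.02); arm.sleep(.25); f=np.array(arm.current_force())-f0
    print(round(z,4),np.array(arm.current_ee_pos()).round(4),f.round(1))
    if f[2]>9 or np.hypot(*f[:2])>15: break
print(arm.current_t(),arm.current_torque(),arm.current_width(),arm.current_grasp_force())
c=arm.get_calibration("wrist"); im=arm.snapshot("wrist"); s=arm.snapshot("side")
save("end",np.hstack([im[150:350,120:520],cv2.resize(s[170:270,330:430],(200,200))]))
```

```text
0.141 [ 0.679  -0.1956  0.141 ] [-3.5  0.6 -2.5]
0.1395 [ 0.679  -0.1956  0.1395] [-3.8  0.5 -0.3]
0.1385 [ 0.6791 -0.1956  0.1389] [-6.1  1.2  3.7]
0.1375 [ 0.6791 -0.1956  0.138 ] [-6.4  0.8  3.6]
0.1365 [ 0.6791 -0.1956  0.1371] [-6.7  0.7  5.6]
0.1355 [ 0.6791 -0.1956  0.1362] [-6.   1.1  6.4]
0.1345 [ 0.6791 -0.1956  0.1352] [-6.8  2.   8. ]
0.134 [ 0.6791 -0.1956  0.1348] [-7.7  0.7  7.4]
0.1335 [ 0.6791 -0.1956  0.1343] [-6.9  1.9  8.2]
0.133 [ 0.6791 -0.1956  0.1339] [-7.9  1.5  8.1]
25.6917 [0.43969141 1.59441029 0.00617097] 0.015673280968775197 30.001975893974304
```

View pics/end.png

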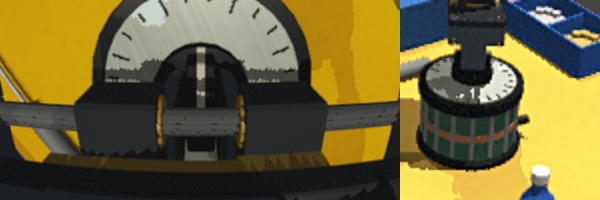

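Run:
```python
from h import *
R=down(-35)
p=np.array([.6784,-.1953])
def avg():
    F=[]
    for _ in range(15): arm.sleep(.06); F.append(arm.current_force())
    return np.mean(F,0).round(2),np.array(arm.current_ee_pos()).round(5)
print(avg())
for z in (.133,.1325,.132):
    arm.move_l([*p,z],R,feed=.02); arm.sleep(.3); print(z,avg(),arm.current_width())
print(arm.current_t())
```

```text
(array([-7.58,  1.67,  7.89]), array([ 0.6791 , -0.19562,  0.13386]))
0.133 (array([-4.94,  0.63,  7.76]), array([ 0.67904, -0.19555,  0.13409])) 0.016087048389861983
0.1325 (array([-5.  ,  0.44,  7.91]), array([ 0.67908, -0.19557,  0.13366])) 0.015747468254505827
0.132 (array([-5.28,  1.  ,  8.42]), array([ 0.67902, -0.1956 ,  0.13318])) 0.015605855221288094
30.9417
```

The net push is about 9 N, which puts the spindle about 5 mm down and not on its stop. The depth agrees with a knob that is fully home.

Run:
```python
from h import *
print(arm.current_force(),arm.current_ee_pos(),arm.current_t()); print(arm.sign_off())
```

```text
[-4.93769999  1.04002778  8.89095204] [ 0.67902359 -0.19559999  0.13317926] 30.9417
the job is handed in; nothing more can be done
None
```

The job is handed in at 30.9 s: the drawer is open, the knob is home on the spindle with its pointer to the flat, and the hand is still on it holding the spindle about 5 of 6 mm down (about 9 N), as estimated from force and height readings.

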